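Moisture reading on a jigged board

TASK

Zero the pistol-grip moisture meter by squeezing its trigger right in and letting it spring back out; then lift the probe out of its holder block and press its sprung tip lightly on the centre of the ringed spot on the sloping board, with the probe square to the board's face, so that the tip is about half-way pushed in. Finish while still holding the probe there in the gripper; do not push hard, and leave the other things on the bench where they are.

Things in the scene. Friction and masses are not known exactly. Their poses are not given: they have to be found in the camera images.
- meter: pistol-grip meter lying on its side, fixed in a cradle. Origin on the bench top, z up; mm. Grey body along x at y 70 to 114, top z 80. Black grip along y, from the body to y = -65: x -20 to 14, z 46 to 78. Cradle base board 12 high under it all; posts 46 high only under the body and under the last 20 of the grip.
- squeeze_point (a point): fixed point at x 2, y 10, z 62 mm of the meter, same axes: midway along x between the back of the grip (22 mm to -x) and the front of the fully squeezed trigger (about 20 mm to +x; 32 mm at rest). Squeeze here from above, fingers closing along the meter's x, one on the grip's back, one on the trigger.
- trigger (a joint): sprung bare-metal blade 8 mm thick, 76 mm long (y), z 51 to 73 mm, beside the grip's +x side, hinged on a vertical axis at x 32, y 64 mm of the meter. rad; 0 = out at rest (blade along y, front at x 36 mm), 0.26 = right in, towards the grip (-x). At the squeeze point 4 N starts it, 11 N holds it right in; it springs back by itself.
- board: wooden board 160 x 190 x 20 mm fixed on a sloping jig. Origin on the bench below the middle of its face, z vertical. The face passes 80 mm above the origin and rises towards +x at 0.35 rad (20 degrees): outward normal (-0.343, 0, 0.939) in this frame. Dark lip along the low edge, flush with the face. A plain cross, a line and a knot on it are not the spot.
- spot (a point): centre of the ringed spot on the face: a drawn ring 26 mm across round a small cross, on the middle line of the face (board x = 0, height 80 mm, board y from -50 to 50 mm). Its z axis is the face's outward normal, its y axis the board's y.
- probe_holder: wooden block 80 x 80 x 75 mm, fixed to the bench, with a vertical 20 mm hole through its middle; origin at the centre of its underside.
- probe: probe, 147 mm long, about 160 g, hanging upright by its collar in the holder. Origin on its axis at the collar's underside, z towards the handle, x and y square to the handle's flats. z in mm: collar, 40 across, 0 to 6; square black handle 24 x 24, 6 to 81, then a 4 mm stub; steel barrel, 16 across, down to -40; thin brass tip down to -62.
- nose (a point): rounded end (radius 4 mm) of the probe's brass tip, on the probe's axis, 62 mm below the probe's origin when the tip is out; moves with the tip; same axes as the probe.
- tip (a joint): how far the probe's sprung tip is pushed into the barrel, m: 0 = out, 0.014 = right in. Spring: 1 N to start, about 3.8 N half-way, 6.6 N right in (400 N/m).
- paint_tin: closed square tin, 90 x 90 x 118 mm, standing; origin at the centre of its underside. Bystander.
- glue_bottle: white bottle, diameter 56 mm, 150 mm tall, standing; origin at the centre of its underside. Bystander.
- screwdriver: screwdriver 190 mm long, lying. Bystander.
- tape_roll: roll of masking tape, 90 mm across, 24 mm high, lying flat; origin at the centre of its underside. Bystander.

How it is judged (in metres and radians):
On the way, in this order (a step that is already met when the one before it is completed fails the run):
1. the meter's trigger is squeezed in (value of joint trigger above 0.18 rad), for 0.2 s.
2. the trigger has sprung back out (value of joint trigger below 0.05 rad), for 0.2 s.
3. the probe is lifted clear of its holder (z of probe in the frame of probe_holder above 0.14 m and contact force between probe and the fingers above 1 N), for 0.1 s.
At the end, for the whole second after the job is handed in: The probe is held still in the gripper, its tip on the board within 7 mm of the centre of the ringed spot, its axis within 0.14 rad (8 degrees) of square to the face, the tip pushed in 3 to 11 mm of its 14 mm (contact force 1.2 to 8 N); the trigger is back out (below 0.05 rad) (distance between nose and spot below 0.007 m and angle between the z axis of probe and the z axis of spot, either way round below 0.14 rad and value of joint tip between 0.003 and 0.011 m and contact force between probe and board between 1.2 and 8 N and contact force between probe and the fingers above 1 N and contact force between probe and probe_holder below 0.1 N and linear speed of probe below 0.02 m/s and value of joint trigger below 0.05 rad); the arm keeps its last pose, push and grip.
It fails at once if the probe is pushed on the board with more than 15 N (contact force between probe and board above 15 N).
It fails at once if the paint tin is moved more than 30 mm (distance of paint_tin from where it was at the start of the episode above 0.03 m).
It fails at once if the glue bottle is moved more than 30 mm (distance of glue_bottle from where it was at the start of the episode above 0.03 m).
It fails at once if the screwdriver is moved more than 30 mm (distance of screwdriver from where it was at the start of the episode above 0.03 m).
It fails at once if the tape roll is moved more than 30 mm (distance of tape_roll from where it was at the start of the episode above 0.03 m).
It also fails if it takes over 58 s, if anything falls off the work surface, if the arm or the gripper's body presses on something with over 40 N, if the wrist force passes 120 N, or if a joint passes its speed limit or range.

ROBOT

A 6-joint arm with a two-finger parallel gripper is mounted at the origin on the work surface. World frame = base frame: x ahead of the robot, y to its left, z up, the work surface at z = 0. Lengths are in mm, angles in degrees, forces in N, time in s.
With the tool pointing down it reaches from about 300 to 850 mm from the base axis. Payload 4.2 kg.
Tool frame: the origin (TCP) lies at the very end of the fingers, on their centre line; the grasp point (between the pads) lies 19 mm behind it; z points along the fingers, y is the line along which they close (so a half turn about z gives the same grasp; the last joint's range is limited). The gripper opens to 91 mm and grips with 3 to 60 N. Pads are 32 mm wide; open, the fingers measure 118 mm over their backs; the gripper's body (76 mm by 178 mm) begins 60 mm behind the grasp point.
Start: joints at [-70.474, 18.312, 89.639, -0, 72.044, -1.146], TCP at [202.992, -537.994, 213.976] pointing down, gripper open.
Joint ranges: [-177.97, 177.97], [-48.28, 115.42], [12.27, 149.76], [-77.06, 257.06], [2.81, 150.46], [-146.56, 146.56]. Speed limits (degrees/s): [147.25, 147.25, 180, 180, 180, 180].

INTERFACE

Orientations are given as [roll, pitch, yaw] about the fixed x, y, z axes, in that order (R = Rz(yaw) Ry(pitch) Rx(roll)).
In Python, from workcell import env, eyes gives the robot as it stands.
- The arm moves only by the tool send_rows, never from a script. Its argument "targets" is text: rows parted by semicolons, each of 7 numbers parted by spaces: the shift along the tool's x, y, z in m, then the turn, a rotation vector about the tool's x, y, z in degrees, then the opening in per cent of the stroke, from 0 (shut) to 100 (fully open). A call has 1 to 12 rows; each row is the pose to reach, as a shift and turn from the pose commanded when the call began, along the tool's axes at that moment; what a row does not reach only later rows make up. A row lasts 1/12 s, in which the tool goes at most 41.7 mm and 7.16 degrees, less where a joint would pass 70% of its speed; a pose out of reach is approached as far as the arm can. A call with a gripper value outside its range is refused whole. The fingers move at their own pace and stop on an object; "grip_force" is the grip in N (left out, the last holds). Time passes only in rows, so rows that repeat a pose let the fingers close. It gives the time, the measured TCP pose, the force, the opening and the grip force at its end, in the units of the state.
- env.state(): the state, without advancing time (a new reading comes with each control period).
- eyes.grab_frame(name): name is "side" or "top"; returns a dict with "image" (480x640x3 uint8, blue, green, red), "fovy" (degrees; the focal length in pixels is half the picture's height over the tangent of half this angle, whatever the lens; pixels are square), "cx", "cy" (the principal point, pixels), "D" ([k1, k2, p1, p2, k3] as OpenCV has them; the pictures are not rectified), "eye" and "attitude" of the camera in the world. Camera axes: x right, y up, looking along -z (the intrinsics and any distortion apply to the point x, -y, -z); pixel columns grow to the right and rows downward; lengths in mm; the calibration is good to about 2 mm. A picture is of the moment at which its call begins. There is no depth.
- env.job_done(): hands the job in; it is judged then, once.
The state is a dict: "time_s": time; "qpos": joint angles; "qvel": joint speeds; "effort": joint torques, N m; "ee_pos": TCP position; "ee_rot": TCP orientation; "force": force on the tool from outside, world axes, zero at the start; "torque": the same for the moment, N m; "gripper_width": finger opening in mm; "gripper_force": force on a finger pad.
Only numpy, scipy, OpenCV 4.12 (cv2) and the standard library are available. Lean on these libraries where they do the work, as an engineer would, in place of code of your own. Each camera call takes 0.05 s, during which the arm holds its last target. There are 200 camera calls.

## Working session

There is one attempt and no reset: what is moved stays moved. The work goes in short steps, Python scripts to look and compute and a tool call to move; the robot and the scene stay as the last step left them, time stands still between calls to the robot, and variables do not carry over. Pictures are saved under pics/ and viewed, at most 10 in all, crops included, and the job is handed in when it is done.

Besides the shell and the picture viewer there is one more tool, called in YAML: its name, and indented under it one key for each argument. send_rows: Moves the arm, as the interface text tells. Its arguments: {"type":"object","properties":{"targets":{"type":"string"},"grip_force":{"type":"number"}},"required":["targets"]}

```bash
ls; mkdir -p pics; python3 - <<'E'
from workcell import env, eyes
import cv2
for n in("side","top"):
    f=eyes.grab_frame(n); cv2.imwrite(f"pics/{n}0.png",f["image"]); print(n,{k:v for k,v in f.items() if k!="image"})
print(env.state())
E
```

```text
pics
side {'fovy': 51.01085178267915, 'cx': 318.27089521963757, 'cy': 239.44469387080383, 'D': array([-0.0869193,  0.       ,  0.       ,  0.       ,  0.       ]), 'eye': array([-44.71802687, 802.92824802, 639.67094852]), 'attitude': array([  61.48524908,   -0.25546795, -141.38995292])}
top {'fovy': 49.44423192300372, 'cx': 325.67801583546753, 'cy': 240.7887605347097, 'D': array([0.00481037, 0.        , 0.        , 0.        , 0.        ]), 'eye': array([ 451.96775335,   47.99426327, 1247.87373801]), 'attitude': array([  7.08619131,  -0.17625909, -89.41696031])}
{'time_s': 0.1, 'qpos': array([-7.04772293e+01,  1.83482315e+01,  8.96982332e+01,  3.84749355e-04,
        7.20429705e+01, -1.14528783e+00]), 'qvel': array([ 0.07365408, -0.16503822, -0.17816741, -0.05894204,  0.05516301,
       -0.12976412]), 'effort': array([-2.17443164e-05, -4.13333023e+01, -2.32511312e+01,  7.29391607e-02,
        4.22682264e-02, -6.31505873e-05]), 'ee_pos': array([ 202.81107053, -537.57938715,  213.20981922]), 'ee_rot': array([-1.79910590e+02, -2.15335104e-03,  2.06679380e+01]), 'force': array([ 0.13334357, -0.51717166, -0.08758143]), 'torque': array([-0.04048443,  0.06655057, -0.01776306]), 'gripper_force': 0.0, 'gripper_width': 91.3746102899683}
```

View pics/top0.png

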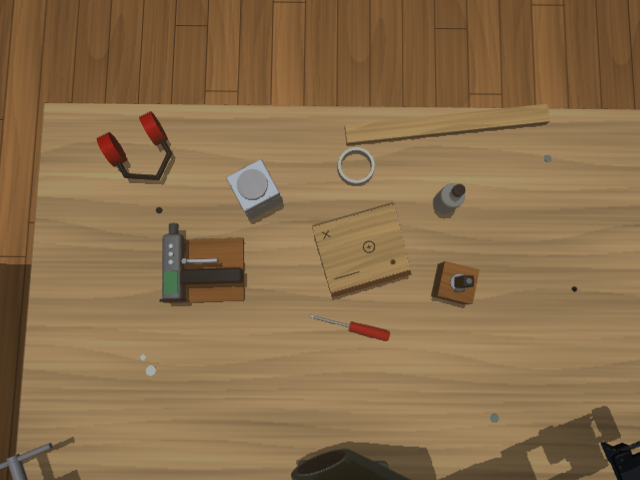

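View pics/side0.png

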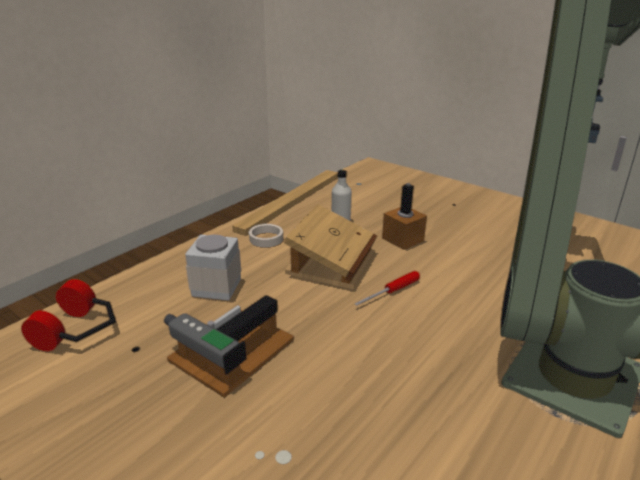

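The top view shows the meter at about (200,270), with the grip pointing right and the trigger above it. The ringed spot is at (369,247), and the lip is the lower board edge (330,293)–(410,272). The holder is at (457,283). The side view agrees: the board slopes down towards the robot. Next I'll enlarge the meter, holder and board.

```bash
cat > h.py <<'E'
import numpy as np, cv2
from scipy.spatial.transform import Rotation as R
def K(f):
    F=240/np.tan(np.radians(f["fovy"]/2)); return np.array([[F,0,f["cx"]],[0,F,f["cy"]],[0,0,1]])
def rays(f,px):
    u=cv2.undistortPoints(np.array(px,float).reshape(-1,1,2),K(f),f["D"]).reshape(-1,2)
    d=np.c_[u[:,0],-u[:,1],-np.ones(len(u))]
    return R.from_euler("xyz",f["attitude"],degrees=True).apply(d)
def onz(f,px,z):
    d=rays(f,px); return f["eye"]+d*((z-f["eye"][2])/d[:,2])[:,None]
def proj(f,P):
    c=R.from_euler("xyz",f["attitude"],degrees=True).inv().apply(np.atleast_2d(P)-f["eye"])*[1,-1,-1]
    return cv2.projectPoints(c,np.zeros(3),np.zeros(3),K(f),f["D"])[0].reshape(-1,2)
def meet(f,p,g,q):
    a=rays(f,[p])[0];b=rays(g,[q])[0];A=np.c_[a,-b]
    s=np.linalg.lstsq(A,g["eye"]-f["eye"],rcond=None)[0]
    x=f["eye"]+a*s[0];y=g["eye"]+b*s[1];return (x+y)/2,np.linalg.norm(x-y)
E
python3 - <<'E'
import cv2,numpy as np
t=cv2.imread("pics/top0.png")
c=lambda x,y,w,h,s:cv2.resize(t[y:y+h,x:x+w],None,fx=s,fy=s,interpolation=cv2.INTER_CUBIC)
o=np.zeros((600,800,3),np.uint8)
o[:300,:300]=c(155,215,100,100,3)      # meter (155,215) x3
o[300:580,:320]=c(425,250,64,56,5)      # holder (425,250) x5
o[:440,330:780]=np.pad(c(308,198,112,110,4),((0,0),(0,2),(0,0)))
cv2.imwrite("pics/c1.png",o)
E
```

```text
(no output)
```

View pics/c1.png

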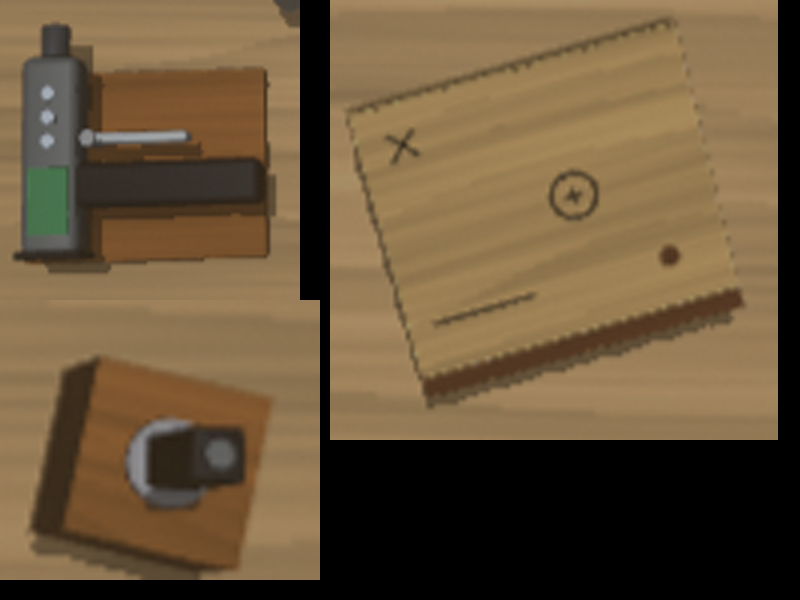

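The crop shows the grip centre line running (80,184)→(255,180), with its end at x 264. The holder top is a clear quadrilateral, with the handle nearly axis-aligned (stub at crop (221,455)). The ring centre is at crop (573,195).

```bash
python3 - <<'E'
from workcell import env, eyes
from h import *
f=eyes.grab_frame("top"); g=eyes.grab_frame("side")
M=lambda p:np.array(p,float)/3+[155,215]
H=lambda p:(np.array(p,float)-[0,300])/5+[425,250]
B=lambda p:(np.array(p,float)-[330,0])/4+[308,198]
np.set_printoptions(precision=1,suppress=True)
a=onz(f,M([[100,163],[240,158.5],[100,205],[250,202]]),77); print("grip edges",a)
e=onz(f,M([[265,180]]),74);b=onz(f,M([[86,100],[23,100],[86,240],[23,240]]),75);print("end",e,"body",b)
m=onz(f,M([[100,184],[240,180.5]]),78);d=m[0]-m[1];yaw=np.arctan2(-d[0],d[1]);print("meter yaw",np.degrees(yaw))
tr=onz(f,M([[90,131],[188,131],[90,145],[188,143]]),73);print("trigger",tr)
h=onz(f,H([[98,357],[272,398],[238,570],[65,533]]),75);print("holder",h,h.mean(0),np.linalg.norm(np.diff(h,axis=0),axis=1),np.degrees(np.arctan2(*(h[0]-h[3])[[1,0]])))
print("stub",onz(f,H([[221,455]]),160),"collar",onz(f,H([[170,463]]),81))
t=onz(f,H([[196,430],[245,426],[245,486],[193,488]]),156);print("handle",t,t.mean(0))
s=onz(f,B([[573,195]]),80);print("spot",s)
cs=B([[347,110],[675,18],[738,290],[422,378]])
lo=onz(f,cs[2:],80-80*np.sin(.35)-0);hi=onz(f,cs[:2],80+80*np.sin(.35))
print("board",hi,lo,(hi.mean(0)+lo.mean(0))/2,np.degrees(np.arctan2(*(hi.mean(0)-lo.mean(0))[[1,0]])),[np.degrees(np.arctan2(-(q[0]-q[1])[0],(q[0]-q[1])[1])) for q in(hi,[lo[1],lo[0]])])
print("proj side",proj(g,[s[0],onz(f,H([[221,455]]),160)[0]]), proj(g,m))
E
```

```text
grip edges [[529.7 353.6  77. ]
 [534.2 249.   77. ]
 [498.4 352.3  77. ]
 [501.7 240.5  77. ]]
end [[518.4 230.3  74. ]] body [[577.2 366.7  75. ]
 [576.7 414.1  75. ]
 [472.3 362.1  75. ]
 [471.9 409.   75. ]]
meter yaw 2.018669684671943
trigger [[554.  363.2  73. ]
 [554.8 289.5  73. ]
 [543.4 362.8  73. ]
 [545.7 289.2  73. ]]
holder [[ 553.8 -223.    75. ]
 [ 536.  -301.1   75. ]
 [ 458.9 -283.9   75. ]
 [ 474.6 -206.8   75. ]] [ 505.8 -253.7   75. ] [80.1 79.  78.6] -11.568960270059984
stub [[ 505.9 -253.9  160. ]] collar [[ 506.1 -253.    81. ]]
handle [[ 516.5 -244.8  156. ]
 [ 518.4 -265.4  156. ]
 [ 493.3 -264.7  156. ]
 [ 492.3 -243.   156. ]] [ 505.1 -254.5  156. ]
spot [[584.7 -51.4  80. ]]
board [[ 627.5   76.   107.4]
 [ 681.2 -105.8  107.4]] [[ 533.9 -148.4   52.6]
 [ 481.8   32.5   52.6]] [581.1 -36.4  80. ] 16.372527804304223 [np.float64(16.459259959647216), np.float64(16.07845844048072)]
proj side [[334.6 233.5]
 [408.8 185.3]] [[228.7 329.2]
 [268.  301.7]]
```

```bash
python3 - <<'E'
import cv2,numpy as np
t=cv2.imread("pics/side0.png")
c=lambda x,y,w,h,s:cv2.resize(t[y:y+h,x:x+w],None,fx=s,fy=s,interpolation=cv2.INTER_CUBIC)
o=np.zeros((600,800,3),np.uint8)
o[:300,:300]=c(375,175,60,60,5)      # holder
o[:300,320:720]=c(285,205,100,75,4) # board
o[300:600,:520]=c(165,290,130,75,4)
cv2.imwrite("pics/c2.png",o)
E
```

```text
(no output)
```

View pics/c2.png

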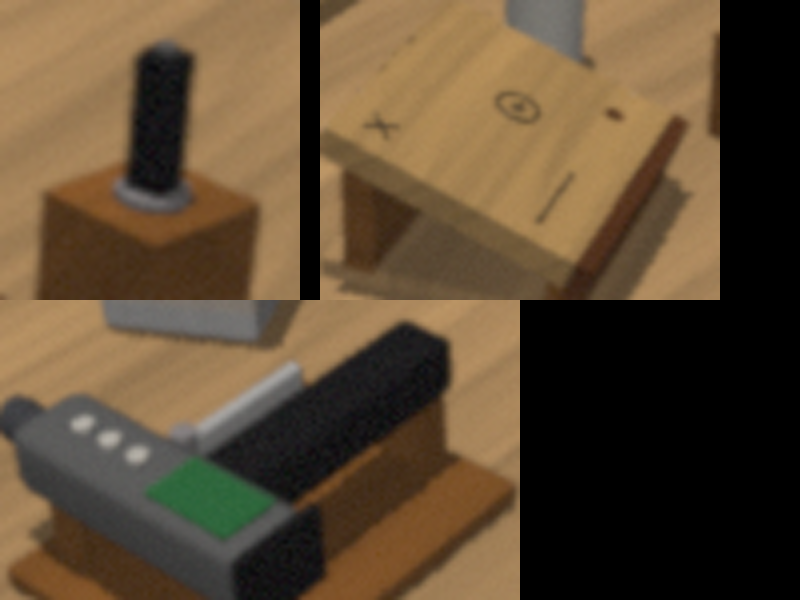

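Both views agree to about 2 mm: squeeze point about (521,306), meter yaw 2°, probe (506,-254), spot (585,-51,80), board yaw 16.3°. Now I'll work out the move above the meter.

```bash
cat >> h.py <<'E'
def step(cur,tgt):
    "cur,tgt=[x,y,z,r,p,y] mm,deg -> shift (m), rotvec deg in tool axes"
    A=R.from_euler("xyz",cur[3:],degrees=True);T=R.from_euler("xyz",tgt[3:],degrees=True)
    return np.round(np.r_[A.inv().apply(np.subtract(tgt[:3],cur[:3]))/1000,(A.inv()*T).as_rotvec(degrees=True)],4)
E
python3 - <<'E'
from h import *
c=[202.992,-537.994,213.976,180,0,20.67]
t=[521,306,200,180,0,92]; print(step(c,t), step(c,[(c[i]+t[i])/2 for i in range(6)]))
print(step(t,[521,306,43,180,0,92]))
E
```

```text
[ 5.955e-01 -6.774e-01  1.400e-02  0.000e+00  0.000e+00 -7.133e+01] [ 2.9770e-01 -3.3870e-01  7.0000e-03  0.0000e+00  0.0000e+00 -3.5665e+01]
[ 0.    -0.     0.157  0.     0.     0.   ]
```

send_rows:
  targets: "0.2977 -0.3387 0.007 0 0 -35.665 100;0.2977 -0.3387 0.007 0 0 -35.665 100;0.2977 -0.3387 0.007 0 0 -35.665 100;0.2977 -0.3387 0.007 0 0 -35.665 100;0.2977 -0.3387 0.007 0 0 -35.665 100;0.2977 -0.3387 0.007 0 0 -35.665 100;0.2977 -0.3387 0.007 0 0 -35.665 100;0.2977 -0.3387 0.007 0 0 -35.665 100;0.2977 -0.3387 0.007 0 0 -35.665 100;0.2977 -0.3387 0.007 0 0 -35.665 100;0.2977 -0.3387 0.007 0 0 -35.665 100;0.2977 -0.3387 0.007 0 0 -35.665 100"

```text
time_s: 1.2
ee_pos: [363.1, -111.1, 207.0]
ee_rot: [-180.0, -0.1, 56.7]
force: [-0.7, -0.9, -0.6]
gripper_width: 91.2
gripper_force: 0.0
```

```bash
python3 - <<'E'
from h import *
from workcell import env
t=[521,306,200,180,0,92]
s=env.state();print(s["ee_pos"],s["ee_rot"],s["qpos"]); print(step([362,-116,206.988,180,0,56.335],t))
E
```

```text
[ 363.12587908 -111.10718345  206.95435596] [-1.79968973e+02 -1.49006581e-01  5.67402153e+01] [-18.88261186   0.69343538 112.81475248   0.16581406  66.484956
  14.31098344]
[ 4.3940e-01 -1.0160e-01  7.0000e-03 -0.0000e+00  0.0000e+00 -3.5665e+01]
```

send_rows:
  targets: "0.4394 -0.1016 0.007 0 0 -35.665 100;0.4394 -0.1016 0.007 0 0 -35.665 100;0.4394 -0.1016 0.007 0 0 -35.665 100;0.4394 -0.1016 0.007 0 0 -35.665 100;0.4394 -0.1016 0.007 0 0 -35.665 100;0.4394 -0.1016 0.007 0 0 -35.665 100;0.4394 -0.1016 0.007 0 0 -35.665 100;0.4394 -0.1016 0.007 0 0 -35.665 100;0.4394 -0.1016 0.007 0 0 -35.665 100;0.4394 -0.1016 0.007 0 0 -35.665 100;0.4394 -0.1016 0.007 0 0 -35.665 100;0.4394 -0.1016 0.007 0 0 -35.665 100"

```text
time_s: 2.2
ee_pos: [523.2, 311.1, 198.6]
ee_rot: [179.9, -0.1, 92.2]
force: [-0.2, -0.3, 0.0]
gripper_width: 91.1
gripper_force: 0.0
```

send_rows:
  targets: "0 0 0 0 0 0 100;0 0 0 0 0 0 100;0 0 0 0 0 0 100;0 0 0 0 0 0 100"

```text
time_s: 2.53
ee_pos: [520.8, 304.4, 200.3]
ee_rot: [180.0, 0.0, 91.9]
force: [-0.0, -0.5, 0.3]
gripper_width: 91.4
gripper_force: 0.0
```

send_rows:
  targets: "0 0 0.025 0 0 0 100;0 0 0.05 0 0 0 100;0 0 0.075 0 0 0 100;0 0 0.095 0 0 0 100;0 0 0.115 0 0 0 100;0 0 0.13 0 0 0 100;0 0 0.145 0 0 0 100;0 0 0.157 0 0 0 100;0 0 0.157 0 0 0 100;0 0 0.157 0 0 0 100"
  grip_force: 20

```text
time_s: 3.37
ee_pos: [520.8, 305.1, 43.0]
ee_rot: [-180.0, 0.0, 91.9]
force: [-0.4, 0.4, 0.5]
gripper_width: 91.2
gripper_force: 0.0
```

send_rows:
  targets: "0 0 0 0 0 0 0;0 0 0 0 0 0 0;0 0 0 0 0 0 0;0 0 0 0 0 0 0;0 0 0 0 0 0 0;0 0 0 0 0 0 0;0 0 0 0 0 0 0;0 0 0 0 0 0 0;0 0 0 0 0 0 0;0 0 0 0 0 0 0;0 0 0 0 0 0 0;0 0 0 0 0 0 0"
  grip_force: 20

```text
time_s: 4.37
ee_pos: [523.6, 306.2, 43.9]
ee_rot: [179.7, -0.0, 92.0]
force: [6.6, -1.0, 0.0]
gripper_width: 44.4
gripper_force: 19.2
```

The pads stop at 44.4 mm, which matches a fully pressed trigger with contact at the pad edge nearer the hinge. I'll hold briefly with a little more force, then release.

send_rows:
  targets: "0 0 0 0 0 0 0;0 0 0 0 0 0 0;0 0 0 0 0 0 0;0 0 0 0 0 0 0;0 0 0 0 0 0 0"
  grip_force: 28

```text
time_s: 4.78
ee_pos: [523.5, 306.2, 43.9]
ee_rot: [179.7, -0.0, 92.0]
force: [5.5, -1.8, -0.6]
gripper_width: 43.8
gripper_force: 26.9
```

```bash
python3 - <<'E'
from workcell import env, eyes
import cv2
a=eyes.grab_frame("top")["image"][200:320,140:270]; b=eyes.grab_frame("side")["image"][280:380,150:300]
cv2.imwrite("pics/sq.png",cv2.hconcat([cv2.resize(a,(400,369)),cv2.resize(b,(400,369))]))
E
```

```text
(no output)
```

View pics/sq.png

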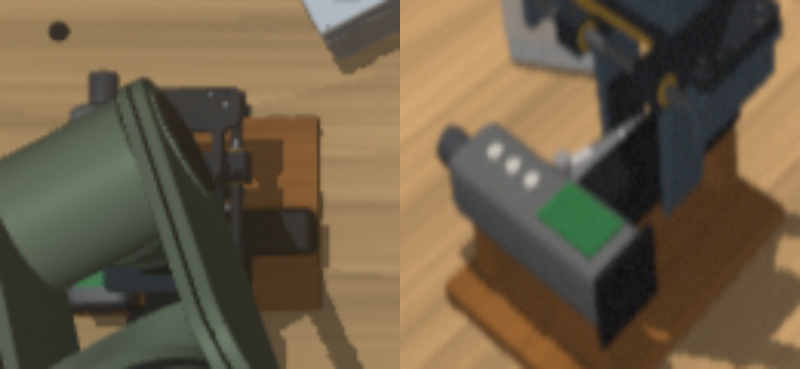

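The side view shows the blade tilted in against the grip between the fingers (blade end at about (650,115)), so it's fully squeezed. Releasing.

send_rows:
  targets: "0 0 0 0 0 0 100;0 0 0 0 0 0 100;0 0 0 0 0 0 100;0 0 0 0 0 0 100;0 0 0 0 0 0 100;0 0 0 0 0 0 100;0 0 0 0 0 0 100;0 0 0 0 0 0 100;0 0 0 0 0 0 100;0 0 0 0 0 0 100;0 0 0 0 0 0 100;0 0 0 0 0 0 100"

```text
time_s: 5.88
ee_pos: [520.9, 306.0, 42.9]
ee_rot: [-180.0, 0.0, 92.0]
force: [-0.7, 0.4, 0.2]
gripper_width: 91.6
gripper_force: 0.0
```

send_rows:
  targets: "0 0 -0.03 0 0 0 100;0 0 -0.06 0 0 0 100;0 0 -0.1 0 0 0 100;0 0 -0.14 0 0 0 100;0 0 -0.18 0 0 0 100;0 0 -0.217 0 0 0 100;0 0 -0.217 0 0 0 100;0 0 -0.217 0 0 0 100"

```text
time_s: 6.55
ee_pos: [521.9, 306.6, 262.7]
ee_rot: [179.7, -0.2, 92.0]
force: [-0.4, 1.5, -0.8]
gripper_width: 91.0
gripper_force: 0.0
```

```bash
python3 - <<'E'
from h import *
from workcell import env
s=env.state();print(s["ee_pos"],s["ee_rot"],s["qpos"])
c=[521,306,260,180,0,92]; m=[520,26,240,180,0,91]; t=[506,-254,220,180,0,90]
print(step(c,m),step(m,t))
E
```

```text
[521.88974654 306.56986034 262.70877515] [ 1.79698907e+02 -1.51062085e-01  9.19992729e+01] [ 2.93445609e+01  1.94976879e+01  8.08649864e+01 -4.20055754e-03
  7.93004881e+01  2.73464526e+01]
[-0.2798 -0.0108  0.02    0.     -0.      1.    ] [-0.2797 -0.0189  0.02    0.     -0.      1.    ]
```

send_rows:
  targets: "-0.2798 -0.0108 0.02 0 0 1 100;-0.2798 -0.0108 0.02 0 0 1 100;-0.2798 -0.0108 0.02 0 0 1 100;-0.2798 -0.0108 0.02 0 0 1 100;-0.2798 -0.0108 0.02 0 0 1 100;-0.2798 -0.0108 0.02 0 0 1 100;-0.2798 -0.0108 0.02 0 0 1 100;-0.2798 -0.0108 0.02 0 0 1 100"

```text
time_s: 7.22
ee_pos: [518.2, 21.0, 237.6]
ee_rot: [-179.7, 0.2, 90.7]
force: [0.7, 0.0, 0.0]
gripper_width: 91.6
gripper_force: 0.0
```

send_rows:
  targets: "-0.2797 -0.0189 0.02 0 0 1 100;-0.2797 -0.0189 0.02 0 0 1 100;-0.2797 -0.0189 0.02 0 0 1 100;-0.2797 -0.0189 0.02 0 0 1 100;-0.2797 -0.0189 0.02 0 0 1 100;-0.2797 -0.0189 0.02 0 0 1 100;-0.2797 -0.0189 0.02 0 0 1 100;-0.2797 -0.0189 0.02 0 0 1 100;-0.2797 -0.0189 0.02 0 0 1 100;-0.2797 -0.0189 0.02 0 0 1 100;-0.2797 -0.0189 0.02 0 0 1 100;-0.2797 -0.0189 0.02 0 0 1 100"

```text
time_s: 8.22
ee_pos: [506.1, -252.4, 219.8]
ee_rot: [-180.0, -0.0, 90.1]
force: [0.8, 0.2, -0.5]
gripper_width: 91.1
gripper_force: 0.0
```

```bash
python3 - <<'E'
from h import *
from workcell import env,eyes
s=env.state();print(s["ee_pos"],s["ee_rot"])
f=eyes.grab_frame("side");a=f["image"][130:260,340:480];b=eyes.grab_frame("top")["image"][215:315,110:230]
cv2.imwrite("pics/p1.png",cv2.hconcat([cv2.resize(a,(430,400),interpolation=2),cv2.resize(b,(370,400),interpolation=2)]))
E
```

```text
[ 506.1056293  -252.37967065  219.8394248 ] [-1.79983592e+02 -2.46339775e-02  9.01172636e+01]
```

View pics/p1.png

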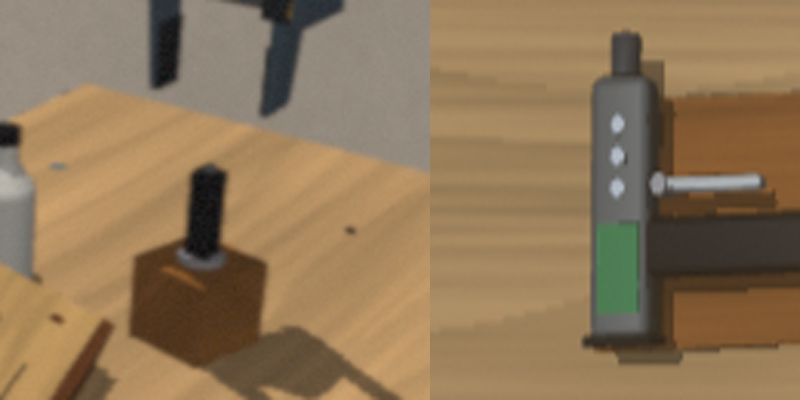

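The trigger is back out, parallel to the grip, and the open fingers straddle the probe from above. Descend and grasp.

send_rows:
  targets: "0 0 0.02 0 0 0 100;0 0 0.04 0 0 0 100;0 0 0.06 0 0 0 100;0 0 0.08 0 0 0 100;0 0 0.1 0 0 0 100;0 0 0.112 0 0 0 100;0 0 0.119 0 0 0 100;0 0 0.119 0 0 0 100;0 0 0.119 0 0 0 100"

```text
time_s: 9.07
ee_pos: [506.3, -253.8, 101.3]
ee_rot: [180.0, 0.0, 90.0]
force: [-0.2, -0.8, 0.0]
gripper_width: 91.3
gripper_force: 0.0
```

send_rows:
  targets: "0 0 0 0 0 0 0;0 0 0 0 0 0 0;0 0 0 0 0 0 0;0 0 0 0 0 0 0;0 0 0 0 0 0 0;0 0 0 0 0 0 0;0 0 0 0 0 0 0;0 0 0 0 0 0 0;0 0 0 0 0 0 0;0 0 0 0 0 0 0;0 0 0 0 0 0 0;0 0 0 0 0 0 0"
  grip_force: 35

```text
time_s: 10.07
ee_pos: [506.3, -254.0, 101.0]
ee_rot: [179.9, 0.0, 90.0]
force: [1.3, 0.5, 0.2]
gripper_width: 24.0
gripper_force: 35.0
```

send_rows:
  targets: "0 0 0 0 0 0 0;0 0 0 0 0 0 0;0 0 -0.01 0 0 0 0;0 0 -0.025 0 0 0 0;0 0 -0.045 0 0 0 0;0 0 -0.065 0 0 0 0;0 0 -0.085 0 0 0 0;0 0 -0.105 0 0 0 0;0 0 -0.12 0 0 0 0;0 0 -0.12 0 0 0 0;0 0 -0.12 0 0 0 0;0 0 -0.12 0 0 0 0"

```text
time_s: 11.07
ee_pos: [504.9, -253.6, 219.8]
ee_rot: [-179.9, -0.1, 90.0]
force: [-0.9, -0.4, -1.9]
gripper_width: 23.5
gripper_force: 35.0
```

```bash
python3 - <<'E'
from h import *
from workcell import env,eyes
s=env.state();print(s["ee_pos"],s["ee_rot"],s["force"])
f=eyes.grab_frame("side");a=f["image"][90:240,330:480];b=eyes.grab_frame("top")["image"]
cv2.imwrite("pics/p2.png",cv2.hconcat([cv2.resize(a,(400,400),interpolation=2),cv2.resize(b[200:330,400:530],(400,400),interpolation=2)]))
e=s["ee_pos"];r=R.from_euler("xyz",s["ee_rot"],degrees=True)
# nose predicted: TCP 26 above probe origin, nose 62 below
print(proj(f,[e+r.apply([0,0,26+62]),e+r.apply([0,0,26]),e+r.apply([0,0,66])]))
E
```

```text
[ 504.91444005 -253.5863988   219.80083517] [-1.79852762e+02 -5.73065482e-02  9.00024321e+01] [-0.86457696 -0.42714434 -1.90498331]
[[408.16300122 195.77566242]
 [410.2817612  172.75458344]
 [408.9078318  187.72265966]]
```

View pics/p2.png

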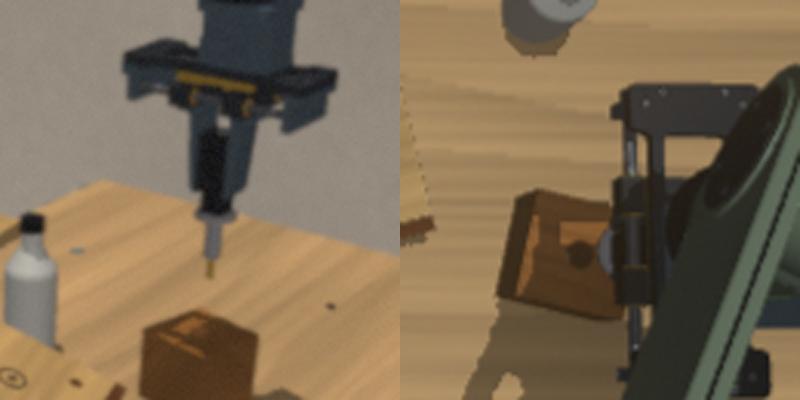

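The probe is held upright, with the nose at about (408.4,193.5). That is 2 px above the prediction, the same offset the spot and stub show in this view, so they're consistent. Next: the approach to the board.

```bash
cat > t.py <<'E'
from h import *
yb=16.3; spot=np.array([584.7,-51.4,80])
Q=R.from_euler("z",yb,degrees=True)*R.from_euler("y",-.35)*R.from_euler("xyz",[180,0,90],degrees=True)
def pose(off): # nose (tip out) this far off the face
    return np.r_[spot+Q.apply([0,0,-(88+off)]),Q.as_euler("xyz",degrees=True)]
E
python3 - <<'E'
from t import *
c=[506,-254,220,180,0,90]; np.set_printoptions(suppress=True,precision=4)
print(pose(50),step(c,pose(50)))
E
```

```text
[539.2821 -64.6811 209.6334 159.9465   0.     106.3   ] [  0.1893   0.0333   0.0104 -19.9175   2.8524 -16.1328]
```

send_rows:
  targets: "0.04 0.007 0 0 0 0 0;0.08 0.014 0.003 -5 0.7 -4 0;0.11 0.02 0.006 -10 1.4 -8 0;0.14 0.026 0.009 -15 2.1 -12 0;0.17 0.03 0.0114 -19.9 2.85 -16.1 0;0.1893 0.0333 0.0114 -19.92 2.85 -16.13 0;0.1893 0.0333 0.0114 -19.92 2.85 -16.13 0;0.1893 0.0333 0.0114 -19.92 2.85 -16.13 0;0.1893 0.0333 0.0114 -19.92 2.85 -16.13 0;0.1893 0.0333 0.0114 -19.92 2.85 -16.13 0"

```text
time_s: 12.0
ee_pos: [539.6, -65.5, 209.4]
ee_rot: [160.0, 0.0, 106.3]
force: [0.3, 0.4, -1.9]
gripper_width: 23.7
gripper_force: 35.0
```

send_rows:
  targets: "0 0 0.01 0 0 0 0;0 0 0.02 0 0 0 0;0 0 0.03 0 0 0 0;0 0 0.036 0 0 0 0;0 0 0.04 0 0 0 0;0 0 0.04 0 0 0 0;0 0 0.04 0 0 0 0;0 0 0.04 0 0 0 0;0 0 0.04 0 0 0 0"

```text
time_s: 12.75
ee_pos: [552.6, -60.9, 172.5]
ee_rot: [159.9, 0.0, 106.3]
force: [0.5, 0.0, -1.5]
gripper_width: 23.9
gripper_force: 35.0
```

```bash
python3 - <<'E'
from t import *
from workcell import env,eyes
s=env.state();e=s["ee_pos"];r=R.from_euler("xyz",s["ee_rot"],degrees=True)
np.set_printoptions(suppress=True,precision=2)
print(e,s["ee_rot"],s["force"],pose(10))
f=eyes.grab_frame("side");g=eyes.grab_frame("top")
print(proj(f,[e+r.apply([0,0,88]),spot]),proj(g,[e+r.apply([0,0,88]),spot]))
a=f["image"][150:270,270:390];b=g["image"][190:310,310:430]
cv2.imwrite("pics/p3.png",cv2.hconcat([cv2.resize(x,(400,400),interpolation=2) for x in (a,b)]))
E
```

```text
[552.63 -60.87 172.5 ] [159.89   0.03 106.3 ] [ 0.5  0.  -1.5] [552.45 -60.83 172.06 159.95   0.   106.3 ]
[[335.9  230.01]
 [334.54 233.46]] [[369.59 247.59]
 [368.76 246.73]]
```

View pics/p3.png

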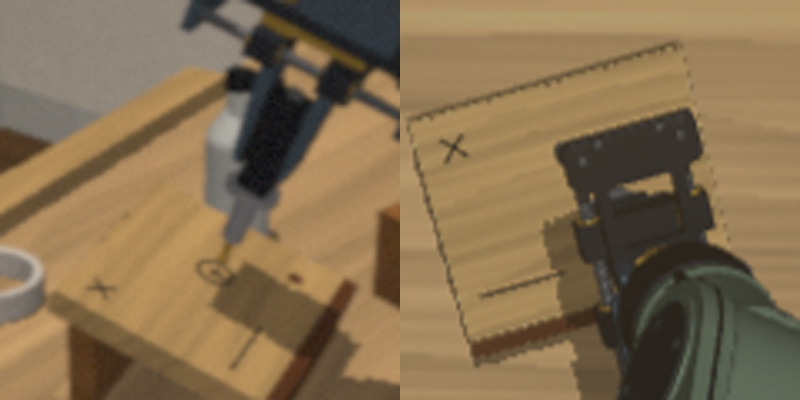

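The nose sits about 10 mm above the ring (nose about (337,228.6), ring centre (334.5,231.3)), close to prediction. Now press slowly.

send_rows:
  targets: "0 0 0.003 0 0 0 0;0 0 0.006 0 0 0 0;0 0 0.008 0 0 0 0;0 0 0.01 0 0 0 0;0 0 0.011 0 0 0 0;0 0 0.012 0 0 0 0;0 0 0.013 0 0 0 0;0 0 0.013 0 0 0 0;0 0 0.013 0 0 0 0;0 0 0.013 0 0 0 0"

```text
time_s: 13.68
ee_pos: [556.6, -59.6, 159.8]
ee_rot: [160.0, 0.0, 106.3]
force: [-0.9, 0.5, -0.3]
gripper_width: 24.4
gripper_force: 35.0
```

```bash
python3 - <<'E'
from t import *
from workcell import env
s=env.state();e=s["ee_pos"]
n=Q.apply([0,0,-1]);print(e,s["force"],"along n",s["force"]@n,"face off",(e-spot)@n-88)
E
```

```text
[556.571327   -59.57066887 159.81560869] [-0.88780466  0.48124924 -0.27393251] along n -0.01145020345958726 face off -2.979478099749471
```

send_rows:
  targets: "0 0 0.001 0 0 0 0;0 0 0.002 0 0 0 0;0 0 0.003 0 0 0 0;0 0 0.004 0 0 0 0;0 0 0.0045 0 0 0 0;0 0 0.0045 0 0 0 0;0 0 0.0045 0 0 0 0;0 0 0.0045 0 0 0 0;0 0 0.0045 0 0 0 0;0 0 0.0045 0 0 0 0;0 0 0.0045 0 0 0 0;0 0 0.0045 0 0 0 0"

```text
time_s: 14.68
ee_pos: [558.1, -59.1, 155.6]
ee_rot: [159.9, 0.0, 106.3]
force: [-2.4, 0.7, 1.9]
gripper_width: 24.0
gripper_force: 35.0
```

```bash
python3 - <<'E'
from t import *
from workcell import env,eyes
n=Q.apply([0,0,-1]);F=[]
for i in range(4):
    f=eyes.grab_frame("side");s=env.state();e=s["ee_pos"];F.append(s["force"]@n)
r=R.from_euler("xyz",s["ee_rot"],degrees=True)
print(e,s["ee_rot"],F,"face off",(e-spot)@n-88,s["gripper_force"])
print(proj(f,[e+r.apply([0,0,81]),e+r.apply([0,0,66]),e+r.apply([0,0,26]),spot]))
cv2.imwrite("pics/p4.png",cv2.resize(f["image"][180:260,300:380],(600,600),interpolation=2))
E
```

```text
[558.1358043  -59.15008123 155.50632741] [1.59947402e+02 5.86323662e-03 1.06298823e+02] [np.float64(2.270174418783558), np.float64(1.754889762637974), np.float64(2.006955277916501), np.float64(3.176671305185245)] face off -7.582869848247 34.997602701187134
[[334.49576354 233.6733478 ]
 [336.64574904 228.80527329]
 [342.52719972 215.4851962 ]
 [334.54188447 233.46314529]]
```

View pics/p4.png

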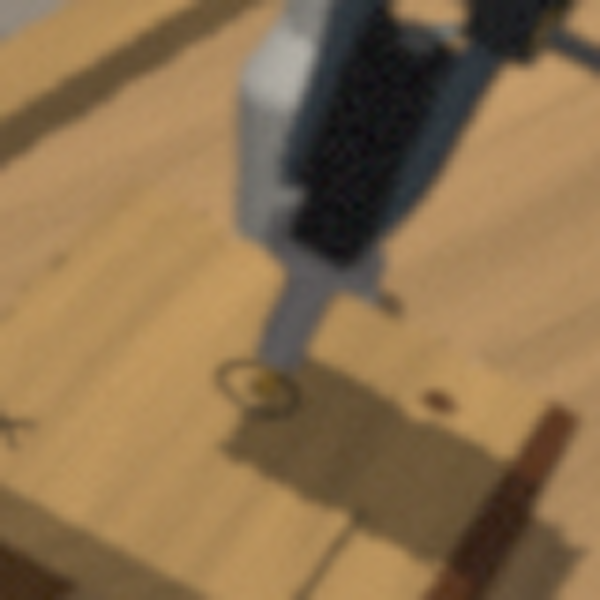

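The brass tip rests at about (262,388) with the ring centre at (258,388). Contact is about 3.9 N, which is half-way in. Handing in.

```bash
python3 -c "
from workcell import env
print(env.job_done())"
```

```text
the job is handed in; nothing more can be done
None
```

I squeezed the trigger fully and it sprang back out. The probe is still in the gripper, pressed square on the ringed spot at an estimated 3.9 N (about half-way in), and the job is handed in, but the hand-in call gave no verdict.

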